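# Hold a gas regulator block against its mounting plate for fastening

### The job

Pick up the aluminium regulator block with the blue knob and press its orange-sealed face flat against the white spring-mounted plate, block upright and centred in the yellow outline, so that a colleague can screw it on from behind: push with a steady 10 newtons or so, which sinks the plate about 10 mm, about half its travel, and never push the plate to the end of its travel. Only the block may bear on the plate. Leave the other parts where they are, and finish while still gripping the block and keeping up that push: do not let go.

Things in the scene. Friction and masses are not known exactly. Their poses are not given: they have to be found in the camera images.
- regulator: Loose block to be held, 0.4 kg: bare aluminium, 44 x 44 mm, 55 mm tall; round blue knob (38 mm across, 61 to 83 mm above the underside) on a brass stem on top. Origin: centre of underside; z up. +x points out of the flat face with the orange seal ring; a brass stub (16 mm across, 14 mm long) sticks out of the -x face. Grip the plain +y and -y sides (44 mm apart) from above.
- seal (a point): Centre of the block's flat orange-ringed face: 22 mm along +x from the block's origin and 27.5 mm up. Axes as the block's.
- plate_target (a point): Middle of the yellow outline on the white plate's face, 85 mm above the bench; moves with the plate. The outline (44 mm wide, 55 mm tall inside) just surrounds the block's footprint. x points level INTO the plate: the way to push, and where the block's +x must point. y along the plate, z up. Plate 150 mm wide, 8 mm thick, 40 to 130 mm above the bench, free space before and below it.
- stand: Stand fixed to the bench (place and yaw vary): the white plate on rubber mounts in front, dark steel back panel, two aluminium posts and grey foot behind. Nothing higher than 130 mm. Origin: on the bench straight below the outline's middle (plate at rest); axes as plate_target's. Its size behind the plate face: 185 mm.
- plate (a joint): How far the white plate is pushed back on its mounts, in m: 0 at rest, 0.020 at the end of its travel. Spring stiffness 1000 N/m, so 10 mm takes 10 N; it comes back when let go.
- red_valve: Bystander: dark steel block of the same size as the regulator block with a red knob and no orange seal. Origin: centre of its underside.
- tee: Bystander: brass tee fitting, 36 mm square body with side stubs (68 mm over all), 54 mm tall. Origin: centre of its underside.
- gauge: Bystander: pressure gauge with a 58 mm round dial on a 54 mm round foot, 87 mm tall. Origin: centre of its underside.
- wrench: Bystander: steel wrench 120 mm long lying on the bench. Origin: its middle, underside.
Not all that is in view belongs to the job. Leave any green or pink look-alike of the regulator alone.

How it is judged:
By the outcome, as a careful person would: the job done as asked, in the order asked, and still so for the second after the job is handed in, while the arm keeps its last pose, push and grip.
It also fails if it takes over 42 s, if anything falls off the work surface, if the arm or the gripper's body presses on something with over 40 N, if the wrist force passes 120 N, or if a joint passes its speed limit or range.

### The arm

A 6-joint arm with a two-finger parallel gripper is mounted at the origin on the work surface. World frame = base frame: x ahead of the robot, y to its left, z up, the work surface at z = 0. Lengths are in m, angles in rad, forces in N, time in s.
With the tool pointing down it reaches from about 0.35 to 0.725 m from the base axis. Payload 4.3 kg.
Tool frame: the origin (TCP) lies at the very end of the fingers, on their centre line; the grasp point (between the pads) lies 19 mm behind it; z points along the fingers, y is the line along which they close (so a half turn about z gives the same grasp; the last joint's range is limited). The gripper opens to 85 mm and grips with 20 to 120 N. Pads are 22 mm wide; open, the fingers measure 114 mm over their backs; the gripper's body (76 mm by 85 mm) begins 54 mm behind the grasp point. The pads swing forward as they close: fully open they stand 13 mm farther back than shut.
Start: joints at [0.997, 0.377, 0.081, 1.274, 0, 1.46], TCP at [0.257, 0.514, 0.231] pointing down, gripper open.
Joint ranges: [-2.72, 2.72], [-0.84, 1.66], [-1.02, 1.22], [-1.77, 2.12], [-1.37, 1.28], [-3.14, 3.14]. Speed limits (rad/s): [2.57, 2.57, 3.14, 3.14, 3.14, 3.14].

### API

Orientations are given as [roll, pitch, yaw] about the fixed x, y, z axes, in that order (R = Rz(yaw) Ry(pitch) Rx(roll)).
In Python, from workcell import manip, fingers, eyes, job, finder gives the robot as it stands. The module is installed in compiled form; this text tells all that it offers. Calls block until the motion is done:
- manip.movep(position, orientation): joint-space move of the TCP to a pose.
- manip.line_to(position, rotation=None, speed=0.15, threshold=None): straight line of the TCP; rotation=None keeps the orientation; speed is the mean speed in m/s. With threshold (N) it stops when the force on the tool has changed by that much, and returns True; else False.
- manip.movej(angles): joint-space move.
- fingers.release() and fingers.grab(): open the fingers fully, or close them until they stop; the grip force is fixed at half the most.
- manip.sleep(seconds).
- manip.inverse_kinematics(position, orientation): joint angles nearest the present ones, or None.
- manip.get_state(): the state.
- eyes.read_camera(name): name is "scene" or "top" or "wrist"; returns (picture, depth): 400x640x3 uint8, red, green, blue; 400x640 float32, m along the optical axis (not along the pixel's ray), 0 where there is no reading.
- eyes.get_calibration(name): a dict with "mtx" (3x3 intrinsics, pixels), "eye" and "orientation" of the camera in the world; the wrist camera has in their place "hand_eye" (4x4, takes a point from camera to tool coordinates, whose origin is the TCP and whose axes are the flange's). Camera axes: x right, y down, z forward; pixel columns grow to the right and rows downward; lengths in m; the calibration is good to about 2 mm. A picture is of the moment at which its call begins: read the wrist's pose just before it. get_calibration takes no time and is no camera call.
A pose or a line that the arm cannot do raises manip.IKError and nothing moves.
- job.hand_in(): hands the job in; it is judged then, once.
Trained networks look in the newest picture that a camera, given by its name, has taken for a name from the list of things; names that differ only in an ending like _2 or _b are one class to them, and where a whole thing is asked for, a point or a joint stands for the part that bears it (a point fixed in the world has none). Each returns a list of dicts, best first, with "conf" (0 to 1); they miss things now and then, are a little off and sometimes report something else, mostly with a low value. They report only what shows in the picture. A call takes as long as a camera call. They do not tell look-alikes from the thing itself.
- finder.find_in(query, camera): "xyz" ([x, y, z] in m, in world coordinates, good to about 4 mm: the middle of the surface that is visible of it).
- finder.masks_of(query, camera): "region" (400x640 bool, what is visible of it).
- finder.mark_of(query, camera): "xyz" ([x, y, z] in m, in world coordinates, good to about 4 mm: a listed point, or the origin of a listed thing).
The state is a dict: "time": time; "qpos": joint angles; "joint_velocities": joint speeds; "effort": joint torques, N m; "eef_pos": TCP position; "orientation": TCP orientation; "contact_force": force on the tool from outside, world axes, zero at the start; "wrist_torque": the same for the moment, N m; "opening": finger opening in m; "grasp_force": force on a finger pad.
Only numpy, scipy, OpenCV 4.12 (cv2) and the standard library are available. Lean on these libraries where they do the work, as an engineer would, in place of code of your own. Each camera call takes 0.05 s, during which the arm holds its last target. There are 200 camera calls.

## Working session

There is one attempt and no reset: what is moved stays moved. The work goes in short steps, each a Python script; the robot and the scene stay as the last script left them, time stands still between calls to the robot, and variables do not carry over. Pictures are saved under pics/ and viewed, at most 10 in all, crops included, and the job is handed in when it is done.

```bash
mkdir -p pics; cat > h.py <<'E'
import numpy as np, cv2
from scipy.spatial.transform import Rotation as R
from workcell import manip, fingers, eyes, job, finder
def cam(n):
    s=manip.get_state(); p,d=eyes.read_camera(n); c=eyes.get_calibration(n)
    K=np.array(c["mtx"])
    if n=="wrist":
        T=np.eye(4);T[:3,:3]=R.from_euler('xyz',s["orientation"]).as_matrix();T[:3,3]=s["eef_pos"]
        M=T@np.array(c["hand_eye"])
    else:
        M=np.eye(4);o=np.array(c["orientation"],float)
        M[:3,:3]=o if o.shape==(3,3) else R.from_euler('xyz',o).as_matrix();M[:3,3]=c["eye"]
    v,u=np.mgrid[:400,:640]
    P=np.stack([(u-K[0,2])*d/K[0,0],(v-K[1,2])*d/K[1,1],d],-1)@M[:3,:3].T+M[:3,3]
    P[d<=0]=np.nan
    return p,d,P
def save(p,n): cv2.imwrite(f"pics/{n}.png",p[...,::-1])
E
python3 - <<'E'
from h import *
for n in ("top","scene"):
    p,d,P=cam(n);save(p,n+"0")
    c=eyes.get_calibration(n);print(n,c["eye"],c["orientation"])
    for q in ("regulator","seal","plate_target","stand","red_valve","tee","gauge","wrench"):
        print(n,q,[(np.round(r["xyz"],3).tolist(),round(r["conf"],2)) for r in finder.mark_of(q,n)[:3]])
E
```

```text
top [ 0.4047783  -0.03553611  0.91395168] [-3.05374361  0.0068994  -1.58809534]
top regulator [([0.587, -0.156, 0.001], 0.94), ([0.469, -0.231, 0.0], 0.82), ([0.303, -0.209, 0.002], 0.71)]
top seal [([0.5, -0.103, 0.028], 0.84), ([0.566, -0.164, 0.027], 0.84), ([0.448, -0.246, 0.032], 0.76)]
top plate_target [([0.527, 0.217, 0.086], 0.56)]
top stand [([0.528, 0.214, 0.003], 0.58), ([0.666, -0.023, -0.003], 0.2)]
top red_valve [([0.487, -0.322, -0.002], 0.76)]
top tee [([0.611, -0.253, -0.004], 0.81)]
top gauge [([0.668, -0.021, -0.001], 0.83), ([0.454, 0.043, 0.0], 0.36)]
top wrench [([0.455, 0.04, -0.001], 0.59)]
scene [ 0.96714918 -0.17402214  0.73785111] [-2.48529363  0.0126774   1.29492148]
scene regulator [([0.588, -0.157, -0.003], 0.88), ([0.306, -0.211, 0.001], 0.76), ([0.475, -0.112, -0.003], 0.67)]
scene seal [([0.445, -0.247, 0.03], 0.87), ([0.288, -0.224, 0.027], 0.87), ([0.497, -0.104, 0.027], 0.79)]
scene plate_target [([0.522, 0.212, 0.087], 0.61)]
scene stand [([0.527, 0.222, 0.003], 0.84)]
scene red_valve [([0.486, -0.322, 0.0], 0.7)]
scene tee [([0.61, -0.253, 0.001], 0.98)]
scene gauge [([0.67, -0.022, -0.004], 0.63)]
scene wrench [([0.452, 0.046, 0.001], 0.87), ([0.669, -0.024, -0.007], 0.31)]
```

View pics/top0.png

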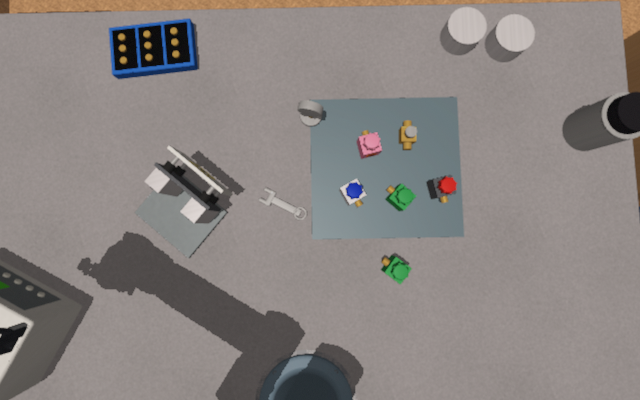

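View pics/scene0.png

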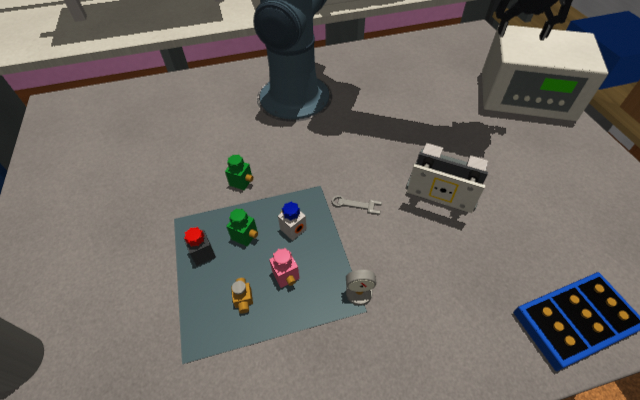

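The blue-knob regulator is at about (352,190) in the top view, seal facing up-left. The plate face is at (170,150)-(222,190), facing up-right. In the scene view the outline is at (443,189). Next I'll measure the plate plane and outline, then look closely at the block.

```bash
cat > plate.py <<'E'
from h import *
def plate(n,near=(0.527,0.215),tag=None):
    p,d,P=cam(n)
    hsv=cv2.cvtColor(p,cv2.COLOR_RGB2HSV)
    near=np.array(near)
    box=(np.linalg.norm(P[...,:2]-near,axis=-1)<.1)&(P[...,2]>.045)&(P[...,2]<.127)
    white=box&(hsv[...,1]<60)&(hsv[...,2]>110)
    X=P[white]; best=None;rng=np.random.default_rng(0)
    for _ in range(400):
        a,b=X[rng.integers(len(X),size=2)]
        t=(b-a)[:2];l=np.linalg.norm(t)
        if l<.03: continue
        m=np.array([-t[1],t[0]])/l
        k=np.abs((X[:,:2]-a[:2])@m)<.003
        if best is None or k.sum()>best.sum(): best=k
    Y=X[best]
    for _ in range(3):
        c=Y.mean(0);m=np.linalg.svd(Y[:,:2]-c[:2],full_matrices=False)[2][1]
        Y=X[np.abs((X[:,:2]-c[:2])@m)<.003]
    if m@c[:2]>0 and m[0]>0 or m[0]>0: m=-m
    yaw=np.arctan2(m[1],m[0])
    yel=box&(hsv[...,0]>18)&(hsv[...,0]<35)&(hsv[...,1]>90)&(np.abs((P[...,:2]-c[:2])@m)<.006)
    Q=P[yel];t=np.array([-m[1],m[0]]);s=Q[:,:2]@t
    lo,hi=np.percentile(s,[1,99]);zl,zh=np.percentile(Q[:,2],[1,99])
    se=Y[:,:2]@t
    ctr=m*(c[:2]@m)+t*(lo+hi)/2
    print(n,"npts",len(Y),"yaw",np.degrees(yaw),"outline",ctr,"w",hi-lo,"z",zl,zh,"plate ext",np.percentile(se,[.5,99.5])-(lo+hi)/2,Y[:,2].min(),Y[:,2].max())
    return p
E
python3 - <<'E'
from plate import *
plate("scene");
try: plate("top")
except Exception as e: print(e)
yaw=np.radians(28)
for nm,(x,y,z),w in (("look",(.475,-.112,.25),yaw),("grasp",(.477,-.112,.02),yaw),("place",(.543,.2,.075),np.radians(142))):
    for k in (0,np.pi):
        q=manip.inverse_kinematics([x,y,z],[np.pi,0,w+k]);print(nm,k,None if q is None else np.round(q,2))
print(manip.get_state()["orientation"], eyes.get_calibration("wrist")["hand_eye"])
E
```

```text
Traceback (most recent call last):
  File "plate.py", line 24, in plate
    lo,hi=np.percentile(s,[1,99]);zl,zh=np.percentile(Q[:,2],[1,99])
          ~~~~~~~~~~~~~^^^^^^^^^^
IndexError: index -1 is out of bounds for axis 0 with size 0
```

```bash
python3 - <<'E'
from plate import *
p,d,P=cam("scene")
hsv=cv2.cvtColor(p,cv2.COLOR_RGB2HSV)
print(hsv[189,425:462].tolist());print(np.round(P[185:195:3,415:480:8],3).tolist())
cv2.imwrite("pics/c1.png",cv2.resize(p[130:230,390:510,::-1],None,fx=5,fy=5,interpolation=cv2.INTER_NEAREST))
yaw=np.radians(28)
for nm,(x,y,z),w in (("look",(.475,-.112,.25),yaw),("grasp",(.477,-.112,.02),yaw),("place",(.543,.2,.075),np.radians(142))):
    for k in (0,np.pi):
        q=manip.inverse_kinematics([x,y,z],[np.pi,0,w+k]);print(nm,k,None if q is None else np.round(q,2))
print(manip.get_state()["orientation"], eyes.get_calibration("wrist")["hand_eye"])
E
```

```text
[[25, 34, 89], [23, 35, 88], [21, 37, 89], [23, 34, 89], [21, 37, 89], [23, 167, 96], [23, 255, 100], [23, 122, 94], [23, 48, 91], [23, 36, 91], [19, 36, 78], [23, 36, 63], [21, 30, 84], [22, 31, 90], [19, 33, 85], [23, 33, 31], [90, 128, 2], [30, 128, 2], [0, 0, 1], [0, 0, 2], [30, 28, 27], [18, 34, 75], [20, 34, 89], [23, 34, 91], [21, 36, 92], [23, 34, 91], [23, 33, 92], [18, 36, 91], [20, 33, 92], [23, 111, 94], [22, 222, 100], [23, 255, 99], [20, 66, 93], [21, 36, 92], [23, 36, 92], [23, 34, 91], [23, 36, 93]]
[[[0.488, 0.171, 0.075], [0.497, 0.185, 0.08], [0.51, 0.196, 0.091], [0.519, 0.209, 0.097], [0.529, 0.221, 0.104], [0.537, 0.234, 0.109], [0.55, 0.242, 0.121], [0.559, 0.254, 0.128], [0.566, 0.267, 0.131]], [[0.488, 0.173, 0.063], [0.499, 0.186, 0.072], [0.51, 0.198, 0.08], [0.519, 0.212, 0.086], [0.531, 0.222, 0.096], [0.54, 0.235, 0.103], [0.551, 0.245, 0.112], [0.56, 0.256, 0.119], [0.569, 0.268, 0.124]], [[0.49, 0.174, 0.055], [0.501, 0.187, 0.063], [0.511, 0.201, 0.069], [0.522, 0.213, 0.078], [0.531, 0.226, 0.085], [0.542, 0.236, 0.094], [0.553, 0.247, 0.103], [0.562
[... 182 characters left out ...]
, 0.25, 0.092], [0.563, 0.26, 0.101], [0.574, 0.27, 0.11]]]
look 0 [-0.36  0.2  -0.12  1.26  0.    2.29]
look 3.141592653589793 [-0.36  0.2  -0.12  1.26  0.   -0.85]
grasp 0 [-0.36  0.39 -0.5   0.68  0.    2.29]
grasp 3.141592653589793 [-0.36  0.39 -0.5   0.68  0.   -0.85]
place 0 [ 0.24  0.48 -0.19  0.91  0.    0.91]
place 3.141592653589793 [ 0.24  0.48 -0.19  0.91  0.   -2.24]
[ 3.14147691e+00 -4.66283792e-07  2.67777867e+00] [[-7.53669440e-04 -9.65395643e-01 -2.60788581e-01  6.42553632e-02]
 [ 9.99999711e-01 -7.53077285e-04 -1.02196547e-04 -5.85845766e-04]
 [-9.77338553e-05 -2.60788583e-01  9.65395932e-01 -1.43584156e-01]
 [ 0.00000000e+00  0.00000000e+00  0.00000000e+00  1.00000000e+00]]
```

View pics/c1.png

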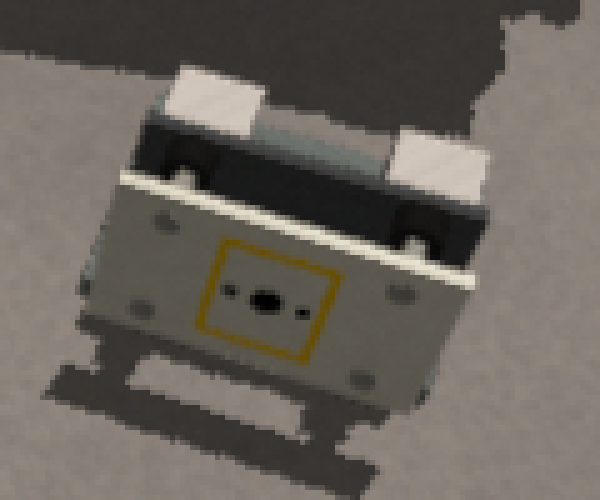

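Outline clear (crop 260,300), slightly off the plate's middle. Next is a tilted wrist close-up of the plate, then one of the block.

```bash
sed -i 's/>110)/>60)/' plate.py; python3 - <<'E'
from plate import *
plate("scene")
w=np.radians(141.5);into=np.array([np.cos(w),np.sin(w),0]);up=np.array([0,0,1.])
H=np.array(eyes.get_calibration("wrist")["hand_eye"])
ok=False
for a in (40,35,30,25,20):
    a_=np.radians(a);z=np.sin(a_)*into-np.cos(a_)*up;x=-np.cos(a_)*into-np.sin(a_)*up;M=np.stack([x,np.cross(z,x),z],1)
    for D in (.24,.28,.22):
        cp=np.array([.526,.216,.085])-D*(M@H[:3,2]);t=cp-M@H[:3,3];rpy=R.from_matrix(M).as_euler('xyz')
        q=manip.inverse_kinematics(t,rpy)
        if q is not None: ok=True;break
    if ok:break
print(a,D,t,q)
if ok:
    manip.movep(t,rpy);manip.sleep(.3)
    p=plate("wrist");save(p,"wp")
yaw=np.radians(28);
manip.movep([.475-.03*np.cos(yaw)+0.03*np.cos(yaw),-.112,.2],[np.pi,0,yaw+np.pi-2*np.pi]);manip.sleep(.3)
p,d,P=cam("wrist");save(p,"wb");np.savez("wb.npz",p=p,P=P)
for q in ("regulator","seal"): print(q,[(np.round(r["xyz"],3).tolist(),round(r["conf"],2)) for r in finder.mark_of(q,"wrist")[:3]])
s=manip.get_state();print(s["time"],s["eef_pos"],s["qpos"])
E
```

```text
scene npts 1487 yaw 139.72708283743043 outline [0.52626069 0.21709204] w 0.05325466615623209 z 0.05363726880973017 0.11920782994596447 plate ext [-0.07417851  0.07412275] 0.045038269870846026 0.12698064826418987
40 0.24 [0.56894542 0.18105974 0.1535678 ] [-0.00905577  0.97450207  0.70354792  1.88418247  0.40669148 -2.6025761 ]
wrist npts 14041 yaw 139.7159712366269 outline [0.52818634 0.21482782] w 0.052163795152553316 z 0.053752533377261755 0.11768949659296898 plate ext [-0.0737119   0.07399555] 0.04500241814077127 0.12699166545493912
regulator [([0.476, -0.117, 0.001], 0.87), ([0.585, -0.156, 0.0], 0.78), ([0.464, -0.226, 0.003], 0.76)]
seal [([0.448, -0.245, 0.029], 0.73), ([0.566, -0.166, 0.03], 0.72)]
6.775 [ 0.47510977 -0.111915    0.19985593] [-3.61418782e-01  2.14640096e-01 -2.25148880e-01  1.13128919e+00
  4.75505220e-05 -8.50341230e-01]
```

```bash
python3 -c "
import cv2,numpy as np
a=cv2.imread('pics/wp.png');b=cv2.imread('pics/wb.png')
cv2.imwrite('pics/both.png',cv2.resize(np.vstack([a,b]),(480,600)))"
```

```text
(no output)
```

View pics/both.png

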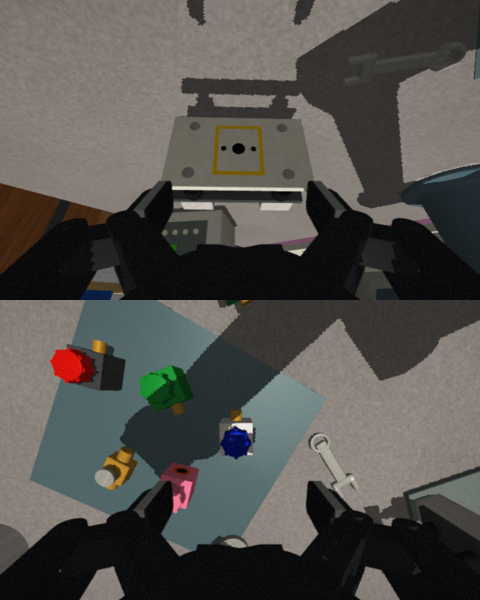

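The plate views agree: yaw 139.7°, outline centre at z≈0.086. In the lower half the blue block is at (237,435), stub up in the image, with clearance on both sides. Now I'll fit the block.

```bash
cat > block.py <<'E'
from h import *
def block(n,c0=(.476,-.113),yaw0=28):
    p,d,P=cam(n); hsv=cv2.cvtColor(p,cv2.COLOR_RGB2HSV).astype(int)
    near=np.linalg.norm(P[...,:2]-np.array(c0),axis=-1)<.045
    brass=(hsv[...,0]>8)&(hsv[...,0]<30)&(hsv[...,1]>110)
    blue=(hsv[...,0]>105)&(hsv[...,0]<130)&(hsv[...,1]>150)
    body=near&(P[...,2]>.008)&(P[...,2]<.058)&~brass&~blue
    k=cv2.erode(body.astype(np.uint8),np.ones((2,2)))>0
    X=P[k]; r=cv2.minAreaRect(X[:,:2].astype(np.float32)*1000)
    K=P[near&(P[...,2]>.079)&(P[...,2]<.088)]
    kc=cv2.minEnclosingCircle(K[:,:2].astype(np.float32)*1000) if len(K)>5 else None
    S=P[near&brass&(P[...,2]>.015)&(P[...,2]<.04)]
    top=X[X[:,2]>.052]
    print(n,"body",len(X),"rect",np.round(r[0],1),np.round(r[1],1),round((r[2]+45-yaw0)%90-45+yaw0,2),"knob",kc and np.round(kc[0],1),kc and round(kc[1],1),"stub",np.round(S.mean(0),4) if len(S) else None,"ztop",np.median(top[:,2]) if len(top) else None)
E
python3 - <<'E'
from block import *
for n in ("wrist","scene","top"): block(n)
E
```

```text
wrist body 743 rect [ 479.  -116.4] [44.2 42.1] 28.68 knob [ 479.4 -116.7] 19.0 stub [ 0.4536 -0.1306  0.0347] ztop 0.05597089589608395
scene body 325 rect [ 480.  -113.9] [41.6 44.1] 28.89 knob [ 478.1 -115.3] 18.2 stub [ 0.4965 -0.1027  0.0285] ztop 0.05429754621474159
top body 0 rect [0. 0.] [0. 0.] 0.0 knob None None stub None ztop None
```

```bash
python3 - <<'E'
from h import *
o=[np.pi,0,np.radians(28.8-180)];c=[.479,-.1155]
manip.movep(c+[.12],o);manip.line_to(c+[.017],speed=.08,threshold=8);manip.sleep(.1)
s=manip.get_state();print(s["time"],s["eef_pos"],s["contact_force"])
fingers.grab();s=manip.get_state();print(s["opening"],s["grasp_force"],s["contact_force"])
manip.line_to(c+[.16],speed=.12);manip.sleep(.2)
s=manip.get_state();print(s["time"],s["opening"],s["grasp_force"],s["contact_force"],s["eef_pos"],s["orientation"])
w=np.radians(139.72);f=np.array([.5275,.2156]);i=np.array([np.cos(w),np.sin(w)])
po=[np.pi,0,w-np.pi];pre=f-i*.072
manip.movep([*pre,.16],po);manip.line_to([*pre,.0745],speed=.1);manip.sleep(.2)
s=manip.get_state();print(s["time"],s["opening"],s["contact_force"],s["eef_pos"],s["orientation"])
p,d,P=cam("scene");a=p
p,d,P2=cam("wrist");np.savez("pre.npz",a=a,P=P,p=p,P2=P2)
save(np.vstack([cv2.resize(a[110:230,380:520],(350,300),interpolation=2),cv2.resize(p,(480,300))[:,65:415]]),"pre")
for n in ("seal","regulator"): print(n,[(np.round(r["xyz"],3).tolist(),round(r["conf"],2)) for r in finder.mark_of(n,"scene")])
E
```

```text
8.875 [ 0.47948384 -0.11568671  0.0174998 ] [-1.02345963 -0.13695909  0.65673862]
0.04319310953537069 61.92317247390747 [-0.9829617   0.23368687  4.92448012]
10.8833 0.043410850791129406 61.28937363624573 [-0.1210156  -0.15593719 -3.24293858] [ 0.47855289 -0.11534726  0.15936946] [ 3.14060303e+00 -8.66164654e-04 -2.63898118e+00]
13.35 0.043253854772325406 [-0.28979622  0.50003    -3.30895798] [0.58304998 0.16917362 0.07529506] [-3.14044925e+00 -9.59077232e-04 -7.03026500e-01]
seal [([0.289, -0.226, 0.028], 0.91), ([0.563, -0.162, 0.03], 0.71), ([0.446, -0.241, 0.028], 0.67), ([0.486, -0.324, -0.002], 0.67), ([0.567, 0.184, 0.087], 0.57)]
regulator [([0.459, -0.225, -0.001], 0.81), ([0.588, -0.154, -0.0], 0.77), ([0.303, -0.212, 0.002], 0.75), ([0.586, 0.172, 0.057], 0.69)]
```

View pics/pre.png

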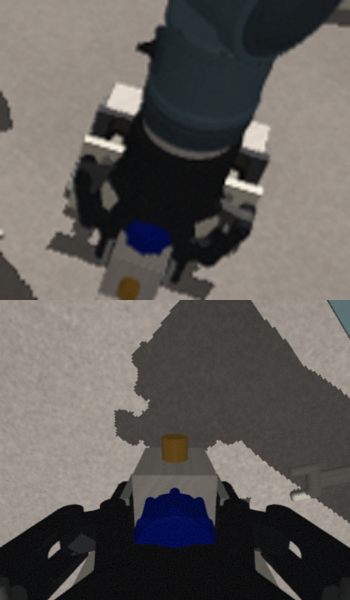

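The block is held square and the stub faces away from the plate (bottom view, 175,447). I'll check its height, tilt and lateral offset numerically before pushing.

```bash
python3 - <<'E'
from h import *
D=np.load("pre.npz");w=np.radians(139.72);i=np.array([np.cos(w),np.sin(w)]);t=np.array([-i[1],i[0]])
f=np.array([.5282,.2148]);
for im,P in ((D["p"],D["P2"]),(D["a"],D["P"])):
    hsv=cv2.cvtColor(im,cv2.COLOR_RGB2HSV).astype(int)
    L=np.stack([(P[...,:2]-f)@i,(P[...,:2]-f)@t,P[...,2]],-1)
    g=(np.abs(L[...,1])<.03)&(L[...,0]<-.05)&(L[...,0]>-.125)&(L[...,2]>.03)&(L[...,2]<.15)
    br=(hsv[...,0]>8)&(hsv[...,0]<30)&(hsv[...,1]>110)
    S=L[g&br];F=L[g&~br&(np.abs(L[...,0]+.094)<.005)&(hsv[...,1]<90)]
    T=L[g&(np.abs(L[...,2]-.1125)<.004)&(L[...,0]>-.09)&(hsv[...,1]<90)]
    print("stub",S.mean(0),"ext",np.percentile(S,[2,98],axis=0).tolist())
    if len(F)>20:
        print("face",len(F),np.percentile(F,[1,50,99],axis=0).round(4).tolist())
        A=np.c_[F[:,1],F[:,2],np.ones(len(F))];c=np.linalg.lstsq(A,F[:,0],rcond=None)[0];print("face yaw/tilt deg",np.degrees(c[:2]))
    if len(T)>20: print("top",len(T),np.percentile(T,[1,50,99],axis=0).round(4).tolist())
s=manip.get_state();print((np.array(s["eef_pos"][:2])-f)@i,(np.array(s["eef_pos"][:2])-f)@t,np.degrees(s["orientation"]))
E
```

```text
stub [-0.10378895 -0.00026391  0.09224613] ext [[-0.10984043161459005, -0.007674474404220058, 0.08154054832222585], [-0.09594919581589731, 0.007202652776788086, 0.09518852557119074]]
face 5744 [[-0.0961, -0.027, 0.0628], [-0.0953, -0.0, 0.1127], [-0.0891, 0.0267, 0.1497]]
face yaw/tilt deg [0.07720948 5.33564462]
top 3077 [[-0.0899, -0.0271, 0.1096], [-0.0838, 0.0007, 0.1138], [-0.0664, 0.0267, 0.1163]]
stub [-0.10219809 -0.00112887  0.09024209] ext [[-0.10788442175255177, -0.008155730840553727, 0.08116141808466593], [-0.09240855793036631, 0.006210984324026797, 0.09455132591811069]]
face 322 [[-0.0947, -0.0225, 0.0596], [-0.0927, -0.001, 0.0957], [-0.0893, 0.0209, 0.1144]]
face yaw/tilt deg [0.1041416  0.83420129]
top 151 [[-0.0897, -0.0273, 0.1092], [-0.0817, -0.0028, 0.1129], [-0.0665, 0.0252, 0.1158]]
-0.07102692430293094 -0.0003047733285619636 [-1.79981483e+02 -1.69783871e-02 -4.02761719e+01]
```

```bash
python3 - <<'E'
from h import *
D=np.load("pre.npz");w=np.radians(139.72);i=np.array([np.cos(w),np.sin(w)]);t=np.array([-i[1],i[0]])
f=np.array([.5282,.2148])
for im,P in ((D["p"],D["P2"]),(D["a"],D["P"])):
    hsv=cv2.cvtColor(im,cv2.COLOR_RGB2HSV).astype(int)
    L=np.stack([(P[...,:2]-f)@i,(P[...,:2]-f)@t,P[...,2]],-1)
    br=(hsv[...,0]>8)&(hsv[...,0]<30)&(hsv[...,1]>110)
    F=L[(np.abs(L[...,1])<.019)&(np.abs(L[...,0]+.094)<.006)&(L[...,2]>.06)&(L[...,2]<.109)&~br]
    c=np.linalg.lstsq(np.c_[F[:,1:],np.ones(len(F))],F[:,0],rcond=None)[0];print("yaw/tilt",len(F),np.degrees(c[:2]))
s0=manip.get_state();f0=np.array(s0["contact_force"])
po=[np.pi,0,w-np.pi];p0=np.array([.5275,.2156])-i*.072
F=lambda s:-(np.array(s["contact_force"])-f0)[:2]@i
at=lambda a:[*(p0+i*a),.0738]
manip.line_to(at(.035),po,speed=.08)
hit=manip.line_to(at(.06),po,speed=.02,threshold=3)
manip.sleep(.2);s=manip.get_state();x=(np.array(s["eef_pos"][:2])-p0)@i
print(hit,s["time"],"adv",x,"F",F(s),s["contact_force"],s["eef_pos"])
E
```

```text
yaw/tilt 2036 [0.06702961 0.05487793]
yaw/tilt 208 [ 0.08930705 -0.32434244]
True 15.275 adv 0.05453344434471029 F 2.3098974407686965 [ 3.29043007 -0.68925373 -1.86357742] [0.54012816 0.20348504 0.07226162]
```

```bash
python3 - <<'E'
from h import *
w=np.radians(139.72);i=np.array([np.cos(w),np.sin(w)]);t=np.array([-i[1],i[0]])
po=[np.pi,0,w-np.pi];p0=np.array([.5275,.2156])-i*.072
def st(l):
    s=manip.get_state();e=np.array(s["eef_pos"]);g=np.array(s["contact_force"])
    print(l,round(s["time"],2),"adv",((e[:2]-p0)@i*1e3).round(2),"lat",((e[:2]-p0)@t*1e3).round(2),"z",(e[2]*1e3).round(2),"F",(-g[:2]@i).round(2),(g[:2]@t).round(2),g[2].round(2),"rpy",np.degrees(s["orientation"]).round(2),s["opening"])
st("now")
manip.line_to([*(p0+i*.046),.0745],po,speed=.04);manip.sleep(.3);st("back")
manip.sleep(.3);st("back2")
E
```

```text
now 15.28 adv 54.53 lat 1.08 z 72.26 F 2.96 -1.6 -1.86 rpy [ 1.7983e+02 -4.0000e-02 -4.0300e+01] 0.043432574378227375
back 15.97 adv 46.26 lat 0.11 z 74.4 F 0.41 -0.03 -3.69 rpy [ 1.7999e+02  2.0000e-02 -4.0270e+01] 0.043739635932748
back2 16.27 adv 46.04 lat 0.01 z 74.51 F -0.43 0.12 -3.93 rpy [180.     0.   -40.28] 0.0436222255046564
```

```bash
cat > st.py <<'E'
from h import *
w=np.radians(139.72);i=np.array([np.cos(w),np.sin(w)]);t=np.array([-i[1],i[0]])
po=[np.pi,0,w-np.pi];p0=np.array([.5275,.2156])-i*.072
def st(l):
    s=manip.get_state();e=np.array(s["eef_pos"]);g=np.array(s["contact_force"])
    print(l,round(s["time"],2),"adv",((e[:2]-p0)@i*1e3).round(2),"lat",((e[:2]-p0)@t*1e3).round(2),"z",(e[2]*1e3).round(2),"F",(-g[:2]@i).round(2),(g[:2]@t).round(2),g[2].round(2),"rpy",np.degrees(s["orientation"]).round(2),round(s["opening"],4))
E
python3 - <<'E'
from st import *
for a in (.050,.053,.056,.060):
    manip.line_to([*(p0+i*a),.0745],po,speed=.015);manip.sleep(.35);st(a)
E
```

```text
0.05 17.03 adv 49.92 lat -0.01 z 74.52 F 0.03 0.24 -2.81 rpy [-180.     -0.    -40.29] 0.0433
0.053 17.73 adv 52.89 lat -0.07 z 74.53 F 1.55 -0.68 -3.82 rpy [-1.7999e+02 -1.0000e-02 -4.0280e+01] 0.0437
0.056 18.43 adv 55.81 lat -0.06 z 74.51 F 4.36 -1.53 -5.39 rpy [-1.800e+02 -2.000e-02 -4.029e+01] 0.0433
0.06 19.2 adv 58.77 lat -0.08 z 74.61 F 6.82 -1.26 -6.23 rpy [ 1.800e+02 -1.400e-01 -4.031e+01] 0.0436
```

```bash
python3 - <<'E'
from st import *
manip.sleep(.4);st("w")
manip.line_to([*(p0+i*.062),.0745],po,speed=.015)
for k in range(4): manip.sleep(.5);st(k)
p,d,P=cam("scene");save(cv2.resize(p[110:230,380:520],(700,600),interpolation=2),"push")
p,d,P2=cam("wrist");np.savez("push.npz",a=p,P=P2)
x=p[100:400];save(p,"pushw")
E
```

```text
w 19.6 adv 58.78 lat -0.09 z 74.62 F 7.11 0.73 -5.88 rpy [ 1.800e+02 -1.400e-01 -4.031e+01] 0.0433
0 20.38 adv 60.19 lat -0.08 z 74.62 F 8.83 1.0 -6.34 rpy [179.99  -0.2  -40.33] 0.0431
1 20.88 adv 60.19 lat -0.08 z 74.63 F 8.4 0.17 -6.75 rpy [179.99  -0.2  -40.33] 0.0433
2 21.38 adv 60.21 lat -0.06 z 74.62 F 8.9 -0.26 -7.09 rpy [179.99  -0.2  -40.33] 0.0431
3 21.88 adv 60.2 lat -0.06 z 74.61 F 8.78 -0.99 -7.46 rpy [179.99  -0.2  -40.33] 0.0434
```

View pics/push.png

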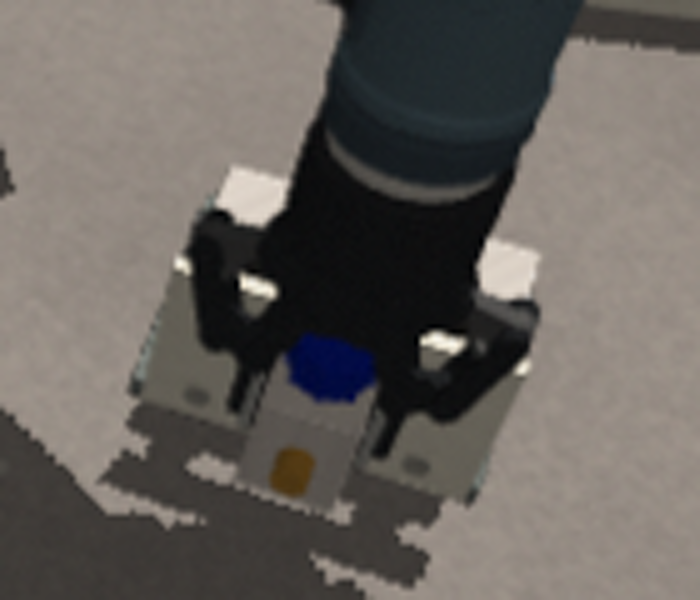

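View pics/pushw.png

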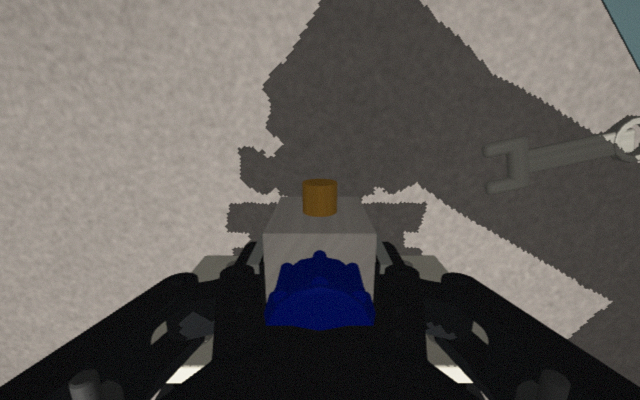

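The block sits centred between the two halves of the plate and only the block touches it. The push is about 8.8 N. I'll add roughly 1.3 mm and check the tilt.

```bash
python3 - <<'E'
from st import *
manip.line_to([*(p0+i*.0637),.0745],po,speed=.01)
for k in range(3): manip.sleep(.4);st(k)
f=p0
for n in ("wrist","scene"):
    im,d,P=cam(n);hsv=cv2.cvtColor(im,cv2.COLOR_RGB2HSV).astype(int)
    L=np.stack([(P[...,:2]-f)@i,(P[...,:2]-f)@t,P[...,2]],-1)
    br=(hsv[...,0]>8)&(hsv[...,0]<30)&(hsv[...,1]>110)
    F=L[(np.abs(L[...,1])<.019)&(np.abs(L[...,0]-.039)<.007)&(L[...,2]>.06)&(L[...,2]<.107)&~br]
    c=np.linalg.lstsq(np.c_[F[:,1:],np.ones(len(F))],F[:,0],rcond=None)[0];print(n,"yaw/tilt",len(F),np.degrees(c[:2]),"face x",np.median(F[:,0]))
    S=L[br&(np.abs(L[...,1])<.02)&(L[...,0]<.05)&(L[...,0]>0)&(L[...,2]>.06)];print("stub",S.mean(0).round(4),np.percentile(S[:,2],98))
    T=L[(np.abs(L[...,1])<.019)&(np.abs(L[...,2]-.1135)<.004)&(L[...,0]>.043)&(L[...,0]<.08)&(hsv[...,1]<90)];print("top z",len(T),np.median(T[:,2]))
    if n=="scene":
        W=L[(np.abs(L[...,1])>.045)&(np.abs(L[...,1])<.07)&(L[...,2]>.05)&(L[...,2]<.09)&(np.abs(L[...,0]-.08)<.015)];print("plate x",len(W),np.median(W[:,0]))
st("end")
E
```

```text
0 22.7 adv 61.42 lat -0.06 z 74.63 F 10.67 0.52 -7.18 rpy [179.98  -0.25 -40.34] 0.0434
1 23.1 adv 61.4 lat -0.08 z 74.65 F 10.06 0.05 -6.87 rpy [179.99  -0.25 -40.34] 0.0434
2 23.5 adv 61.4 lat -0.09 z 74.68 F 9.56 0.05 -7.27 rpy [179.99  -0.26 -40.34] 0.0437
wrist yaw/tilt 1888 [0.09100632 0.30213036] face x 0.036945553058288505
stub [0.0297 0.0001 0.0963] 0.17292223630786221
top z 1547 0.1133275012426085
scene yaw/tilt 201 [0.46983565 0.57614421] face x 0.03981767761356118
stub [ 0.0304 -0.0002  0.0891] 0.09391146201054107
top z 95 0.11229692794846213
plate x 275 0.08391806320649457
end 23.6 adv 61.41 lat -0.05 z 74.63 F 10.37 -0.02 -7.56 rpy [179.98  -0.25 -40.34] 0.0436
```

The push is steady at about 10 N, tilt is under 0.6°, and the top of the block is at 0.113 m, so the height is right. Handing in.

```bash
python3 -c "
from h import *
print(job.hand_in())"
```

```text
the job is handed in; nothing more can be done
None
```

I handed the job in with the regulator block still gripped, upright and centred in the yellow outline, its sealed face pressed on the plate with a steady push of about 10 N (plate sunk about 10 mm), at about 24 s on the robot clock; I don't have the verdict.

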